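# Snug up the clamp bolt of an extending spice shelf with a hex key

## Task

The sliding end leg of the little wooden spice shelf has worked loose. Take the orange-handled hex key out of its wooden stand, feel lightly along the clamp plate down in the slot at the shelf's right-hand end until the key drops fully into the hex socket of the clamp bolt, and turn it clockwise, regripping the handle as you need, until the bolt is snug, but do not force it past that. Then stand the key back in its hole in the stand and let go of it. Never lean hard on the plate with the key, and leave the spice jars, mugs, glass and dropper bottle standing where they are.

Things in the scene. Friction and masses are not known exactly. Their poses are not given: they have to be found in the camera images.
- shelf: Light wooden shelf that stands fast on the worktop: board 250 mm long (its y) by 110 mm deep (its x), top 90 mm above the worktop, board 30 mm thick. Origin: on the worktop under the board's centre; z up; the slot is at its -y (right-hand) end, two spice jars stand on it from the middle to the +y end.
- slot (a point): Centre of the slot, level with the board's top. Slot 66 mm long (shelf's y) by 28 mm (shelf's x). In it, 10 mm below the board's top, lies a flat steel plate 46 x 26 mm with the bolt's flush head in its middle. Plate and bolt may sit anywhere up to 9 mm to either side along the slot (always midway across it); where is not given. Same axes as the shelf.
- bolt (a joint): Clamp bolt, upright axis, rad turned clockwise seen from above: starts at 1.0 to 2.0. Turns with 0.035 N m and comes up solid (snug) at 5.0; 0.1 N m there is plenty, from about 0.2 N m on it is forced and the key may slip round. Socket: hexagon 14.8 mm across flats, 14 mm deep from the plate's top; which way it lies is not given. The 14 mm key has about 6 degrees of play each way in it.
- key_handle (a point): Centre of the key's handle: orange, square, 26 x 26 mm, 64 mm long (upright in the stand), 4 flats for the fingers at its x and y sides, z up along the key. Below it a steel hex shaft, 14 mm across flats (two flats face x), 80 mm long to the tip; the last 4 mm taper to a round end of 9 mm. This point is 112 mm above the tip. Key about 0.22 to 0.36 kg.
- key_tip (a point): Middle of the end face of the key's shaft, 112 mm below the centre of the handle; z up along the key.
- stand_hole (a point): Centre of the round mouth of the key's hole in the stand, a wooden block 104 mm long (its y), 56 mm wide, 46 mm high, that stands fast. Hole 19 mm across, 38 mm deep, upright; the standing key's tip rests on its bottom. Two small L-shaped keys stick up to 26 mm out of the block 36 mm to either side (its y).
- pepper_jar: Spice jar with black lid, 44 mm across, 105 mm tall, standing on the shelf; origin under its base.
- cinnamon_jar: Spice jar with green lid, 46 mm across, 106 mm tall, standing on the shelf; origin under its base.
- red_mug: Brick-red mug, 82 mm across, 90 mm tall, on the worktop to the left of the shelf; origin under it.
- striped_mug: White mug with stripes, 93 mm across, 96 mm tall, on the worktop at the far left; origin under it.
- drops: Small brown dropper bottle, 33 mm across, 102 mm tall, on the worktop to the right of the stand; origin under its base.
- shot: Small clear glass, 46 mm across, 59 mm tall, on the worktop to the right of the stand; origin under its base.
There are look-alikes about, which are no part of the job. What is shaped like the part that bears key_handle but blue is not meant.

How it is judged:
On the way, in this order (a step that is already met when the one before it is completed fails the run):
1. the key's tip is down in the slot, at least 8 mm below the plate's top, so in the socket (z of key_tip in the frame of slot below -0.018 m and horizontal distance between key_tip and slot below 0.012 m), for 0.2 s.
2. the bolt is turned snug (4.95 rad or more) with the key in its socket (value of joint bolt above 4.95 rad and z of key_tip in the frame of slot below -0.016 m and horizontal distance between key_tip and slot below 0.012 m), for 0.2 s.
At the end, for the whole second after the job is handed in: The bolt is snug (4.93 rad or more) and the key stands released and at rest in its hole in the stand: tip within 6 mm of the hole's centre line and at least 30 mm deep, leaning less than 0.15 rad (value of joint bolt above 4.93 rad and horizontal distance between key_tip and stand_hole below 0.006 m and z of key_tip in the frame of stand_hole below -0.03 m and angle between key_handle's own z axis and vertical below 0.15 rad and linear speed of key below 0.02 m/s); the robot touches nothing.
It fails at once if the bolt is forced: the key bears on the socket with more than 60 N in all, as when it is turned on past snug with 0.2 N m (contact force between key and shelf above 60 N).
It fails at once if the key, while its tip is not yet down in the socket, is pressed on the shelf or its plate with more than 25 N (contact force between key and shelf above 25 N and z of key_tip in the frame of slot above -0.015 m).
It fails at once if a spice jar is shifted more than 15 mm or tipped over (distance of any of pepper_jar, cinnamon_jar from where it was at the start of the episode above 0.015 m or angle between any of pepper_jar, cinnamon_jar's own z axis and vertical above 0.3 rad).
It fails at once if a mug, the glass or the dropper bottle is shifted more than 20 mm or tipped over (distance of any of red_mug, striped_mug, drops, shot from where it was at the start of the episode above 0.02 m or angle between any of red_mug, striped_mug, drops, shot's own z axis and vertical above 0.3 rad).
It also fails if it takes over 72 s, if anything falls off the work surface, if the arm or the gripper's body presses on something with over 40 N, if the wrist force passes 120 N, or if a joint passes its speed limit or range.

## Robot

A 7-joint arm with a two-finger parallel gripper is mounted at the origin on a cart in front of the work surface, level with it; the furniture and walls round the work are solid. World frame = base frame: x ahead of the robot, y to its left, z up, the work surface at z = 0. Lengths are in m, angles in rad, forces in N, time in s.
With the tool pointing down it reaches from about 0.375 to 0.925 m from the base axis. Payload 3.1 kg.
Tool frame: the origin (TCP) lies at the very end of the fingers, on their centre line; the grasp point (between the pads) lies 19 mm behind it; z points along the fingers, y is the line along which they close (so a half turn about z gives the same grasp; the last joint's range is limited). The gripper opens to 85 mm and grips with 20 to 120 N. Pads are 22 mm wide; open, the fingers measure 114 mm over their backs; the gripper's body (76 mm by 85 mm) begins 54 mm behind the grasp point. The pads swing forward as they close: fully open they stand 13 mm farther back than shut.
Start: joints at [-1.351, 0.383, 0.044, 1.598, -0.018, 1.161, -0.05], TCP at [0.203, 0.617, 0.231] pointing down, gripper open.
Joint ranges: [-2.61, 2.61], [-0.41, 2.15], [-1.48, 1.57], [0, 2.5], [-1.57, 4.71], [0.05, 1.97], [-2.85, 2.85]. Speed limits (rad/s): [2.79, 2.79, 3.14, 3.14, 3.14, 3.14, 3.14].

## Interface

Orientations are given as [roll, pitch, yaw] about the fixed x, y, z axes, in that order (R = Rz(yaw) Ry(pitch) Rx(roll)).
In Python, from plant import monitor, imaging, order gives the robot as it stands.
- The arm moves only by the shell command python3 -m inch 'ROWS'. ROWS is a JSON object of lists of equal length, an entry for each row: "linear": the shift along the tool's x, y, z normalised to -1 to 1, where 1 is 0.2 m, a list of three; "delta_rot": the turn, a rotation vector about the tool's x, y, z normalised to -1 to 1, where 1 is 90 degrees, a list of three; "hand": the opening, from -1 (shut) to 1 (fully open). A call has 1 to 5 rows; each row is the pose to reach, as a shift and turn from the pose commanded when the call began, along the tool's axes at that moment; what a row does not reach only later rows make up. A row lasts 1/8 s, in which the tool goes at most 62.5 mm and 10.7 degrees, less where a joint would pass 70% of its speed; a pose out of reach is approached as far as the arm can. A call with a number of a shift or a turn outside -1 to 1 is refused whole. A call with a gripper value outside its range is refused whole. The fingers move at their own pace and stop on an object; the grip force is fixed at half the most. Time passes only in rows, so rows that repeat a pose let the fingers close. It gives the time, the measured TCP pose, the force, the opening and the grip force at its end, in the units of the state.
- monitor.sense(): the state, without advancing time (a new reading comes with each control period).
- imaging.get_image(name): name is "scene" or "top" or "wrist"; returns the picture (400x640x3 uint8, red, green, blue); there is no depth.
- imaging.camera_params(name): a dict with "fx", "fy", "cx", "cy" (pixels), "k1" (the pictures are not rectified: a ray, as slopes to the right and down, at radius r is drawn at 1 + k1 r^2 times it, then the intrinsics apply), "origin" and "orientation" of the camera in the world. Camera axes: x right, y up, looking along -z (the intrinsics and any distortion apply to the point x, -y, -z); pixel columns grow to the right and rows downward; lengths in m; the calibration is good to about 2 mm. A picture is of the moment at which its call begins: read the wrist's pose just before it. camera_params takes no time and is no camera call; for the wrist camera it gives the pose at the moment of the call.
- order.close_job(): hands the job in; it is judged then, once.
The state is a dict: "time_s": time; "qpos": joint angles; "joint_velocities": joint speeds; "effort": joint torques, N m; "position": TCP position; "orientation": TCP orientation; "ft_force": force on the tool from outside, world axes, zero at the start; "ft_torque": the same for the moment, N m; "width": finger opening in m; "grip_force": force on a finger pad.
Only numpy, scipy, OpenCV 4.12 (cv2) and the standard library are available. Lean on these libraries where they do the work, as an engineer would, in place of code of your own. Each camera call takes 0.05 s, during which the arm holds its last target. There are 200 camera calls.

## Working session

There is one attempt and no reset: what is moved stays moved. The work goes in short steps, Python scripts to look and compute and a shell command to move; the robot and the scene stay as the last step left them, time stands still between calls to the robot, and variables do not carry over. Pictures are saved under pics/ and viewed, at most 10 in all, crops included, and the job is handed in when it is done.

```bash
ls; mkdir -p pics
python3 - <<'E'
from plant import monitor, imaging
import cv2,json
s=monitor.sense(); print(s)
for n in ("scene","top","wrist"):
    p=imaging.camera_params(n); print(n,p)
    cv2.imwrite(f"pics/{n}0.png",imaging.get_image(n)[:,:,::-1])
E
```

```text
pics
{'time_s': 0.0, 'qpos': array([-1.35079772,  0.38389616,  0.04383288,  1.59958206, -0.01789903,
        1.16119417, -0.04991791]), 'joint_velocities': array([ 2.45500234e-04, -8.38581251e-04, -3.40048909e-05,  6.90260922e-05,
       -3.69966929e-04, -2.35993833e-04,  3.48437399e-04]), 'effort': array([-2.48176038e-04, -4.33471513e+01,  1.02455165e+00, -2.49514604e+01,
        1.05750814e-02,  1.13804513e-02, -5.80913792e-06]), 'position': array([0.20281883, 0.61654862, 0.22984389]), 'orientation': array([-3.13890944e+00,  1.47474219e-04,  2.82385734e+00]), 'ft_force': array([-0.17899084,  0.29843818,  0.3940277 ]), 'ft_torque': array([-0.01062018,  0.00981966, -0.01150361]), 'grip_force': 0.0, 'width': 0.08527717399277923}
scene {'fx': 466.68638065526756, 'fy': 466.68638065526756, 'cx': 318.4372231609068, 'cy': 196.969774617476, 'k1': 0.00974378688092455, 'origin': array([-0.31215254, -0.31688026,  1.28059066]), 'orientation': array([ 0.62870714,  0.00980282, -1.20039958])}
top {'fx': 516.8352590163681, 'fy': 516.8352590163681, 'cx': 319.6546209929437, 'cy': 203.8897544270706, 'k1': -0.09056153686239822, 'origin': array([-0.64727508, -0.39337392,  1.58717754]), 'orientation': array([ 0.67003071, -0.00689019, -1.20692   ])}
wrist {'fx': 325.4653313649354, 'fy': 325.4653313649354, 'cx': 321.68953914868297, 'cy': 197.3371997857065, 'k1': -0.04189168704682518, 'origin': array([0.12762535, 0.64011097, 0.37145268]), 'orientation': array([-0.31303089,  0.00304091,  1.25403353])}
```

View pics/top0.png

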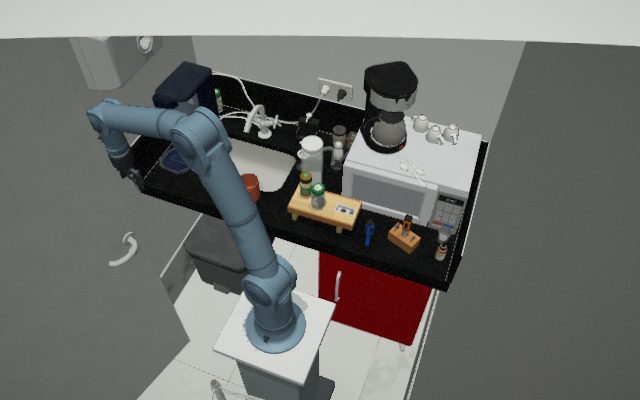

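View pics/scene0.png

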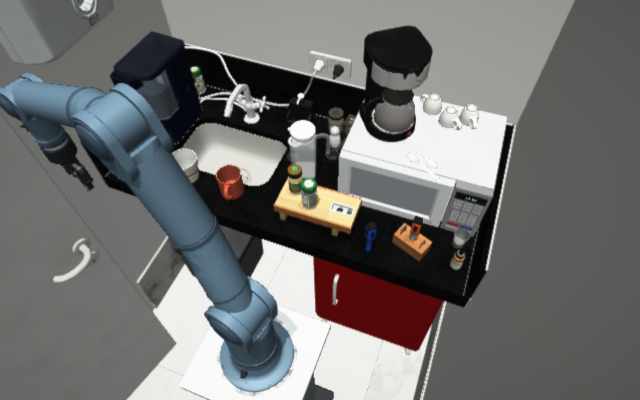

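```bash
cat > h.py <<'E'
import numpy as np,cv2
from plant import monitor, imaging
from scipy.spatial.transform import Rotation as R
def ray(p,u,v):
    x,y=(u-p["cx"])/p["fx"],(v-p["cy"])/p["fy"]
    a,b=x,y
    for _ in range(20):
        k=1+p["k1"]*(a*a+b*b); a,b=x/k,y/k
    return np.array(p["origin"]),R.from_euler("xyz",p["orientation"]).apply([a,-b,-1])
def at(p,u,v,z):
    o,d=ray(p,u,v); return o+d*(z-o[2])/d[2]
def px(p,P):
    c=R.from_euler("xyz",p["orientation"]).inv().apply(np.array(P)-p["origin"])
    a,b=c[0]/-c[2],-c[1]/-c[2]; k=1+p["k1"]*(a*a+b*b)
    return np.array([p["fx"]*a*k+p["cx"],p["fy"]*b*k+p["cy"]])
E
python3 - <<'E'
import cv2,numpy as np
a=cv2.imread("pics/scene0.png")[170:270,270:470]; b=cv2.imread("pics/top0.png")[165:265,280:460]
b=cv2.copyMakeBorder(b,0,0,0,20,0)
cv2.imwrite("pics/m1.png",cv2.resize(np.vstack([a,b]),None,fx=3,fy=3,interpolation=cv2.INTER_CUBIC))
E
```

```text
(no output)
```

View pics/m1.png

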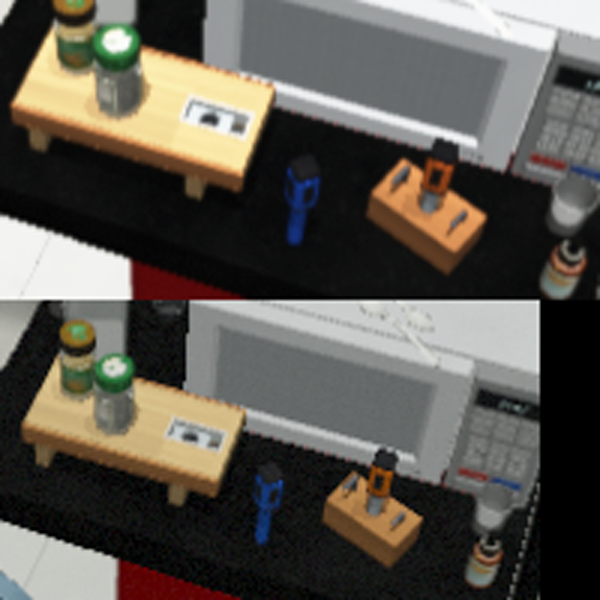

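Run:
```python
from h import *
S=imaging.camera_params("scene");T=imaging.camera_params("top")
s=lambda u,v:(270+u/3,170+v/3); t=lambda u,v:(280+u/3,165+(v-300)/3)
def two(a,b):
    o1,d1=ray(S,*s(*a));o2,d2=ray(T,*t(*b))
    k=np.linalg.lstsq(np.c_[d1,-d2],o2-o1,rcond=None)[0]
    return (o1+k[0]*d1+o2+k[1]*d2)/2, np.linalg.norm(o1+k[0]*d1-o2-k[1]*d2)
print("shelf",[at(S,*s(*q),.09).round(3) for q in[(13,100),(274,85),(240,178)]],[at(T,*t(*q),.09).round(3) for q in[(24,428),(245,408),(215,482)]])
print("slot",at(S,*s(217,117),.085).round(3),at(T,*t(196,435),.085).round(3))
print("stand",[at(S,*s(*q),.046).round(3) for q in[(405,158),(372,205),(487,213),(450,262)]],[at(T,*t(*q),.046).round(3) for q in[(350,473),(325,508),(421,518),(392,552)]])
print("key top",at(S,*s(443,150),.152).round(3),at(T,*t(385,458),.152).round(3),two((437,180),(381,482)))
print("drops",at(S,*s(572,250),.1).round(3),"shot",at(S,*s(577,190),.055).round(3),"bluetop",at(S,*s(303,165),.1))
R0=R.from_euler("xyz",monitor.sense()["orientation"]);W=imaging.camera_params("wrist")
print(R0.as_matrix().round(2),R0.inv().apply(W["origin"]-monitor.sense()["position"]),R0.inv().apply(R.from_euler("xyz",W["orientation"]).apply([0,0,-1])))
```

```text
shelf [array([0.419, 0.127, 0.09 ]), array([ 0.534, -0.121,  0.09 ]), array([ 0.412, -0.125,  0.09 ])] [array([0.406, 0.121, 0.09 ]), array([ 0.534, -0.122,  0.09 ]), array([ 0.413, -0.123,  0.09 ])]
slot [ 0.477 -0.077  0.085] [ 0.476 -0.078  0.085]
stand [array([ 0.524, -0.271,  0.046]), array([ 0.456, -0.254,  0.046]), array([ 0.489, -0.366,  0.046]), array([ 0.421, -0.344,  0.046])] [array([ 0.518, -0.267,  0.046]), array([ 0.456, -0.253,  0.046]), array([ 0.483, -0.366,  0.046]), array([ 0.423, -0.345,  0.046])]
key top [ 0.474 -0.306  0.152] [ 0.473 -0.308  0.152] (array([ 0.45701325, -0.30995349,  0.12591446]), np.float64(0.0023318577610466785))
drops [ 0.443 -0.448  0.1  ] shot [ 0.542 -0.444  0.055] bluetop [ 0.44314529 -0.17992389  0.1       ]
[[-0.95  0.31 -0.  ]
 [ 0.31  0.95 -0.  ]
 [-0.   -0.   -1.  ]] [ 0.07877704 -0.00154735 -0.14145762] [-3.07844868e-01 -2.98904371e-04  9.51436518e-01]
```

```bash
Z='[0,0,0]'
python3 -m inch '{"linear":[[-0.16,-0.18,-0.3],[-0.32,-0.36,-0.6],[-0.48,-0.53,-0.6]],"delta_rot":[[0,0,0],[0,0,0],[0,0,0]],"hand":[1,1,1]}'
python3 -m inch '{"linear":[[-0.16,-0.18,0],[-0.32,-0.36,0],[-0.48,-0.53,0]],"delta_rot":[[0,0,0],[0,0,0],[0,0,0]],"hand":[1,1,1]}'
python3 -m inch '{"linear":[[-0.16,-0.18,0],[-0.32,-0.36,0],[-0.48,-0.53,0]],"delta_rot":[[0,0,0],[0,0,0],[0,0,0]],"hand":[1,1,1]}'
python3 -m inch '{"linear":[[-0.16,-0.18,0],[-0.32,-0.36,0],[-0.48,-0.53,0],[-0.48,-0.53,0]],"delta_rot":[[0,0,0],[0,0,0],[0,0,0],[0,0,0]],"hand":[1,1,1,1]}'
```

```text
time_s: 0.52
position: [0.2587, 0.4933, 0.3525]
orientation: [3.136, -0.0, 2.827]
ft_force: [1.0, -0.8, 0.2]
width: 0.0851
grip_force: 0.0
time_s: 0.9
position: [0.3173, 0.3594, 0.3491]
orientation: [-3.142, -0.0, 2.824]
ft_force: [-0.0, -0.4, 0.3]
width: 0.0856
grip_force: 0.0
time_s: 1.27
position: [0.3752, 0.2287, 0.349]
orientation: [3.142, -0.0, 2.824]
ft_force: [0.7, 0.4, -0.1]
width: 0.0857
grip_force: 0.0
time_s: 1.78
position: [0.4342, 0.0954, 0.3493]
orientation: [3.142, 0.0, 2.815]
ft_force: [0.2, 1.3, -0.5]
width: 0.0854
grip_force: 0.0
```

```bash
python3 -m inch '{"linear":[[-0.14,-0.26,0],[-0.28,-0.52,0],[-0.42,-0.77,0.2],[-0.42,-0.77,0.4],[-0.42,-0.77,0.4]],"delta_rot":[[0,0,0],[0,0,0],[0,0,0],[0,0,0],[0,0,0]],"hand":[1,1,1,1,1]}'
python3 - <<'E'
from h import *
p=imaging.camera_params("wrist");im=imaging.get_image("wrist")[:,:,::-1]
cv2.imwrite("pics/w1.png",im);np.save("w1.npy",p,allow_pickle=True)
print(monitor.sense()["position"],[px(p,(.476,-.077,.08)).round(), px(p,(.47,-.077,.25)).round()])
E
```

```text
time_s: 2.4
position: [0.4615, -0.0723, 0.2661]
orientation: [-3.138, -0.008, 2.823]
ft_force: [0.1, 0.7, 0.0]
width: 0.0852
grip_force: 0.0
[ 0.46346961 -0.0715303   0.2683025 ] [array([324., 188.]), array([321., 263.])]
```

View pics/w1.png

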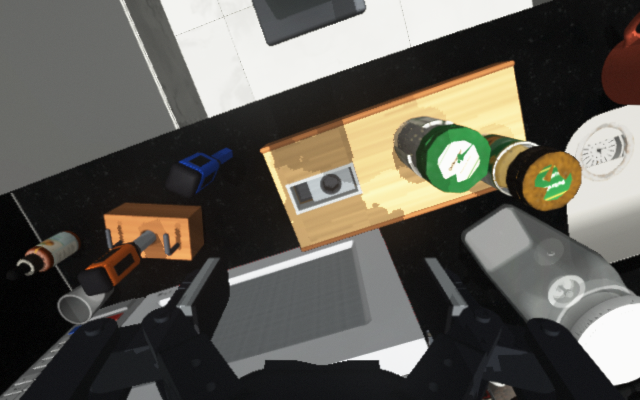

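Run:
```python
from h import *
p=np.load("w1.npy",allow_pickle=True).item();im=cv2.imread("pics/w1.png")
A=cv2.resize(im[150:225,280:365],None,fx=7,fy=7,interpolation=cv2.INTER_CUBIC)[:,:595]
B=cv2.resize(im[190:330,50:220],(600,494))[:, :]
cv2.imwrite("pics/m2.png",cv2.resize(A,(600,529)))
S=imaging.camera_params("scene");T=imaging.camera_params("top")
for q,P in(((342,156),S),((346,160),T),((345,155),S),((441,205),S),((420,219),T)):
    o,d=ray(P,*q);
    for x in(.54,.57): k=(x-o[0])/d[0];print(q,x,(o+k*d).round(3))
g=cv2.cvtColor(im,cv2.COLOR_BGR2HSV)
# wood board corners, wrist view
print("board corners",[at(p,u,v,.09).round(4) for u,v in[(262,150),(302,249),(515,62)]])
print("plate pts",[at(p,u,v,.08).round(4) for u,v in[(331,184),(288,186),(355,166),(360,190),(293,213)]])
```

```text
(342, 156) 0.54 [ 0.54  -0.048  0.256]
(342, 156) 0.57 [ 0.57  -0.039  0.22 ]
(346, 160) 0.54 [ 0.54  -0.049  0.278]
(346, 160) 0.57 [ 0.57  -0.04   0.245]
(345, 155) 0.54 [ 0.54  -0.057  0.264]
(345, 155) 0.57 [ 0.57  -0.048  0.228]
(441, 205) 0.54 [ 0.54  -0.357  0.165]
(441, 205) 0.57 [ 0.57  -0.358  0.126]
(420, 219) 0.54 [ 0.54  -0.345  0.079]
(420, 219) 0.57 [ 0.57  -0.344  0.041]
board corners [array([ 0.4176, -0.122 ,  0.09  ]), array([ 0.5311, -0.12  ,  0.09  ]), array([0.4133, 0.129 , 0.09  ])]
plate pts [array([ 0.4743, -0.0687,  0.08  ]), array([ 0.4623, -0.1121,  0.08  ]), array([ 0.4638, -0.0395,  0.08  ]), array([ 0.49  , -0.0418,  0.08  ]), array([ 0.4923, -0.1173,  0.08  ])]
```

View pics/m2.png

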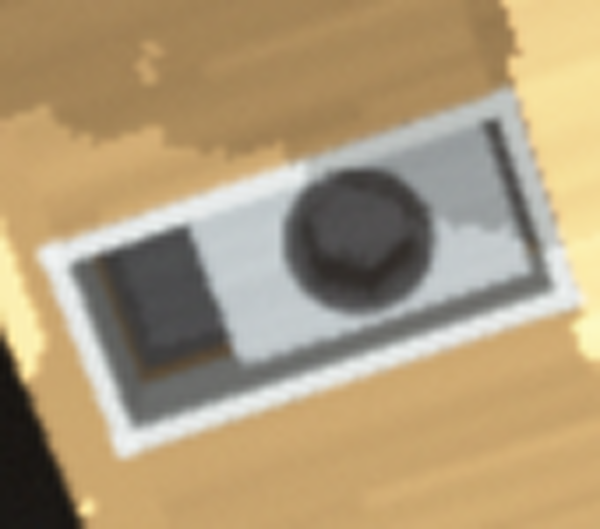

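```bash
python3 -m inch '{"linear":[[-0.1,-0.115,0.2],[-0.1,-0.115,0.4],[-0.1,-0.115,0.5],[-0.1,-0.115,0.5]],"delta_rot":[[0,0,0],[0,0,0],[0,0,0],[0,0,0]],"hand":[1,1,1,1]}'
python3 - <<'E'
from h import *
p=imaging.camera_params("wrist");im=imaging.get_image("wrist")[:,:,::-1]
cv2.imwrite("pics/w2.png",im);np.save("w2.npy",p,allow_pickle=True)
q=np.load("w1.npy",allow_pickle=True).item()
print("jar",at(q,457,158,.196))
u,v=px(p,(.4743,-.0687,.08)).astype(int);print(u,v,monitor.sense()["position"])
c=im[v-45:v+45,u-60:u+60]; cv2.imwrite("pics/m3.png",cv2.resize(np.clip(c*1.6,0,255).astype(np.uint8),None,fx=6,fy=6,interpolation=cv2.INTER_CUBIC))
E
```

```text
time_s: 2.95
position: [0.477, -0.0986, 0.1694]
orientation: [-3.141, -0.001, 2.827]
ft_force: [0.3, -0.0, -0.5]
width: 0.0856
grip_force: 0.0
jar [0.4525562  0.02307127 0.196     ]
361 187 [ 0.4779216  -0.09912218  0.1704555 ]
```

View pics/m3.png

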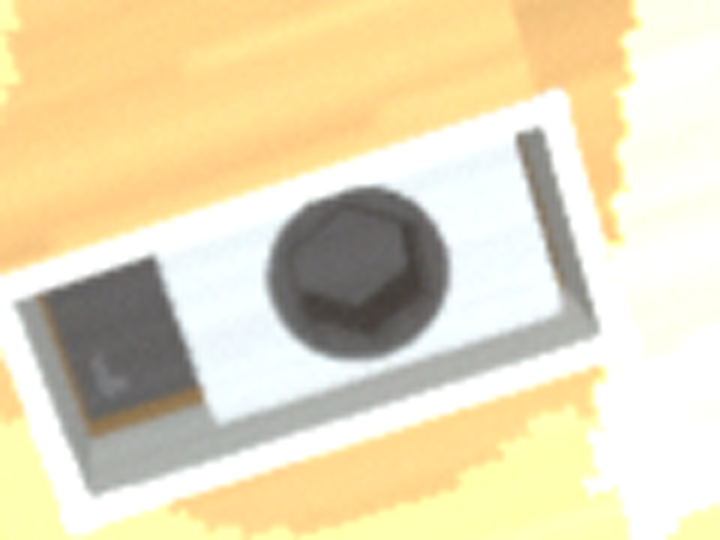

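Run:
```python
from h import *
p=np.load("w2.npy",allow_pickle=True).item()
f=lambda a,b,z:at(p,301+a/6,142+b/6,z)
c=f(358,272,.08);print("bolt",c)
for V,z in(([(363,333),(418,290),(302,312)],.08),([(350,208),(299,290),(357,305),(405,268),(403,225)],.066)):
    for q in V:
        w=f(*q,z)-c;print(z,(w[:2]*1e3).round(1),np.hypot(*w[:2])*1e3,(np.degrees(np.arctan2(w[1],w[0]))%60).round(1))
sl=[f(*q,.09) for q in[(20,302),(542,128),(597,330),(93,494)]];print("slot corners",np.round(sl,4),np.mean(sl,0))
# plate edges
print(f(157,258,.08),f(205,405,.08),f(560,310,.08))
# stand from w1
q=np.load("w1.npy",allow_pickle=True).item()
im=cv2.cvtColor(cv2.imread("pics/w1.png"),cv2.COLOR_BGR2HSV)
m=cv2.inRange(im,(0,80,0),(255,255,255))
print("stand corners w1",[at(q,u,v,.046).round(4) for u,v in[(105,206),(203,205),(105,240)]])
```

```text
bolt [ 0.47395544 -0.06909898  0.08      ]
0.08 [ 7.8 -1.6] 7.942657302155331 48.6
0.08 [4.5 6.4] 7.850813859886452 55.0
0.08 [ 2.8 -8. ] 8.499984231775251 49.4
0.066 [-4.2  1.8] 4.582198728559424 37.2
0.066 [ 4.4 -7.6] 8.779510933141704 59.8
0.066 [ 8.7 -1. ] 8.725496578032857 53.7
0.066 [5.7 6.4] 8.596058267430001 48.1
0.066 [0.1 7.7] 7.695434978944996 29.5
slot corners [[ 0.4621 -0.1085  0.09  ]
 [ 0.4607 -0.0445  0.09  ]
 [ 0.4865 -0.0442  0.09  ]
 [ 0.488  -0.1079  0.09  ]] [ 0.47433818 -0.07625736  0.09      ]
[ 0.46463754 -0.09210212  0.08      ] [ 0.48478382 -0.09217588  0.08      ] [ 0.48639111 -0.04655787  0.08      ]
stand corners w1 [array([ 0.4244, -0.3372,  0.046 ]), array([ 0.4605, -0.2225,  0.046 ]), array([ 0.4641, -0.3601,  0.046 ])]
```

```bash
python3 -m inch '{"linear":[[0,0,-0.3],[-0.07,-0.25,-0.5],[-0.14,-0.5,-0.5],[-0.21,-0.75,-0.5],[-0.28,-0.99,-0.5]],"delta_rot":[[0,0,0],[0,0,0],[0,0,0],[0,0,0],[0,0,0]],"hand":[1,1,1,1,1]}'
python3 -m inch '{"linear":[[0,0,0],[0,0,0]],"delta_rot":[[0,0,0],[0,0,0]],"hand":[1,1]}'
python3 - <<'E'
from h import *
p=imaging.camera_params("wrist");im=imaging.get_image("wrist")[:,:,::-1]
cv2.imwrite("pics/w3.png",im);np.save("w3.npy",p,allow_pickle=True)
print([px(p,(.472,-.308,z)).round() for z in (.046,.152)])
u,v=px(p,(.472,-.308,.1)).astype(int);u,v=max(u,70),max(v,60)
print(u-70,v-60)
cv2.imwrite("pics/m4.png",cv2.resize(im[v-60:v+60,u-70:u+70],None,fx=5,fy=5,interpolation=cv2.INTER_CUBIC))
E
```

```text
time_s: 3.62
position: [0.47, -0.3074, 0.2724]
orientation: [3.14, 0.006, 2.827]
ft_force: [0.5, 0.3, 0.7]
width: 0.0855
grip_force: 0.0
time_s: 3.88
position: [0.4692, -0.3057, 0.2708]
orientation: [3.14, 0.002, 2.825]
ft_force: [-0.0, 0.4, 0.6]
width: 0.0853
grip_force: 0.0
[array([322., 167.]), array([322., 195.])]
251 118
```

View pics/m4.png

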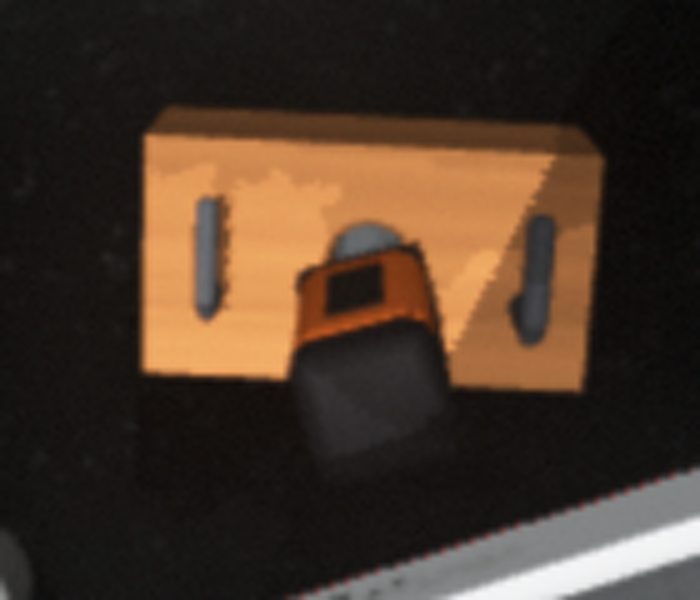

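Run:
```python
from h import *
p=np.load("w3.npy",allow_pickle=True).item()
f=lambda a,b,z:at(p,251+a/5,118+b/5,z)
def an(a,b,z):
    P,Q=f(*a,z),f(*b,z);w=Q-P;print(P.round(4),Q.round(4),"mid",((P+Q)/2).round(4),"len",np.hypot(*w[:2]).round(4),"ang",np.degrees(np.arctan2(w[1],w[0])).round(1))
an((300,272),(415,247),.088)   # front bottom edge
an((300,348),(437,320),.14)
an((300,350),(440,325),.152)
an((325,475),(455,405),.152)
an((300,272),(295,355),.1)
print("stand");C=[(143,135),(603,158),(583,390),(143,373)]
for i in range(4): an(C[i],C[(i+1)%4],.046)
print(np.mean([f(*c,.046) for c in C],0))
print("hole/shaft",f(367,245,.046))
```

```text
[ 0.4651 -0.3174  0.088 ] [ 0.4674 -0.2935  0.088 ] mid [ 0.4663 -0.3055  0.088 ] len 0.024 ang 84.5
[ 0.4665 -0.3162  0.14  ] [ 0.4691 -0.292   0.14  ] mid [ 0.4678 -0.3041  0.14  ] len 0.0243 ang 83.9
[ 0.4636 -0.3148  0.152 ] [ 0.4667 -0.2914  0.152 ] mid [ 0.4651 -0.3031  0.152 ] len 0.0236 ang 82.4
[ 0.486  -0.3179  0.152 ] [ 0.4808 -0.2931  0.152 ] mid [ 0.4834 -0.3055  0.152 ] len 0.0253 ang 101.7
[ 0.4625 -0.3161  0.1   ] [ 0.4783 -0.3225  0.1   ] mid [ 0.4704 -0.3193  0.1   ] len 0.0171 ang -22.0
stand
[ 0.4334 -0.3454  0.046 ] [ 0.4706 -0.2483  0.046 ] mid [ 0.452  -0.2968  0.046 ] len 0.104 ang 69.0
[ 0.4706 -0.2483  0.046 ] [ 0.5223 -0.2675  0.046 ] mid [ 0.4964 -0.2579  0.046 ] len 0.0552 ang -20.3
[ 0.5223 -0.2675  0.046 ] [ 0.486  -0.3649  0.046 ] mid [ 0.5042 -0.3162  0.046 ] len 0.104 ang -110.4
[ 0.486  -0.3649  0.046 ] [ 0.4334 -0.3454  0.046 ] mid [ 0.4597 -0.3551  0.046 ] len 0.0562 ang 159.7
[ 0.47806392 -0.30651229  0.046     ]
hole/shaft [ 0.47314029 -0.30525069  0.046     ]
```

```bash
python3 -m inch '{"linear":[[-0.045,0.013,0],[-0.045,0.013,0.2],[-0.045,0.013,0.4],[-0.045,0.013,0.4],[-0.045,0.013,0.4]],"delta_rot":[[0,0,-0.07],[0,0,-0.135],[0,0,-0.135],[0,0,-0.135],[0,0,-0.135]],"hand":[1,1,1,1,1]}'
python3 - <<'E'
from h import *
for i in range(4):
    s=monitor.sense();print(s["position"],s["orientation"]);imaging.get_image("top")
E
```

```text
time_s: 4.55
position: [0.4787, -0.3061, 0.1909]
orientation: [-3.141, 0.002, 3.038]
ft_force: [0.1, 0.5, -0.8]
width: 0.0858
grip_force: 0.0
[ 0.47866115 -0.30605488  0.19087039] [-3.14133158e+00  2.24672099e-03  3.03802098e+00]
[ 0.47891705 -0.30666264  0.19143633] [-3.14086488  0.00351626  3.03745817]
[ 0.47887391 -0.30696434  0.19155036] [-3.14075401  0.00385958  3.03701041]
[ 0.47872028 -0.30712622  0.19144874] [-3.14075757  0.00384405  3.03659121]
```

```bash
python3 -m inch '{"linear":[[0,0,0.15],[0,0,0.3],[0,0,0.44],[0,0,0.44]],"delta_rot":[[0,0,0],[0,0,0],[0,0,0],[0,0,0]],"hand":[1,1,1,1]}'
python3 -m inch '{"linear":[[0,0,0],[0,0,0],[0,0,0],[0,0,0],[0,0,0]],"delta_rot":[[0,0,0],[0,0,0],[0,0,0],[0,0,0],[0,0,0]],"hand":[-0.5,-0.8,-1,-1,-1]}'
python3 -m inch '{"linear":[[0,0,0],[0,0,0],[0,0,0]],"delta_rot":[[0,0,0],[0,0,0],[0,0,0]],"hand":[-1,-1,-1]}'
```

```text
time_s: 5.25
position: [0.4761, -0.3057, 0.1001]
orientation: [3.14, -0.003, 3.036]
ft_force: [0.7, 0.1, 0.3]
width: 0.0851
grip_force: 0.0
time_s: 5.88
position: [0.4779, -0.3069, 0.1024]
orientation: [3.141, 0.001, 3.036]
ft_force: [-0.2, 1.5, 5.1]
width: 0.0256
grip_force: 58.9
time_s: 6.25
position: [0.4779, -0.3069, 0.1024]
orientation: [3.141, 0.001, 3.036]
ft_force: [-0.7, 1.2, 5.9]
width: 0.0251
grip_force: 59.0
```

```bash
python3 -m inch '{"linear":[[0,0,-0.08],[0,0,-0.2],[0,0,-0.45],[0,0,-0.72],[0,0,-0.72]],"delta_rot":[[0,0,0],[0,0,0],[0,0,0],[0,0,0],[0,0,0]],"hand":[-1,-1,-1,-1,-1]}'
python3 -m inch '{"linear":[[0.036,0.2,0],[0.072,0.4,0],[0.108,0.6,0],[0.144,0.8,0],[0.144,0.8,0]],"delta_rot":[[0,0,0],[0,0,-0.1],[0,0,-0.2],[0,0,-0.3],[0,0,-0.3]],"hand":[-1,-1,-1,-1,-1]}'
python3 - <<'E'
from h import *
for i in range(5):
    imaging.get_image("top");s=monitor.sense();print(s["position"],s["orientation"],s["ft_force"],s["ft_torque"])
R0=R.from_euler("xyz",s["orientation"]);d=np.array([.474,-.069,.20])-s["position"];print(R0.inv().apply(d)/.2)
E
```

```text
time_s: 6.88
position: [0.4794, -0.3092, 0.2502]
orientation: [-3.139, 0.009, 3.035]
ft_force: [0.5, -0.9, -3.7]
width: 0.0257
grip_force: 59.5
time_s: 7.5
position: [0.4638, -0.1395, 0.2432]
orientation: [3.137, -0.003, -2.768]
ft_force: [0.5, -0.2, -2.8]
width: 0.0252
grip_force: 60.2
[ 0.46391177 -0.14225034  0.2435998 ] [ 3.13928492e+00 -2.82831226e-03 -2.77234528e+00] [-0.60908241 -0.49014615 -2.70384443] [-0.0531731  -0.03473162 -0.03139444]
[ 0.46409866 -0.1440323   0.24398129] [ 3.14060673e+00 -2.56937940e-03 -2.77540126e+00] [-0.23695802 -0.36545372 -2.17439057] [-0.05003341 -0.0462553   0.09216123]
[ 0.46431088 -0.14512671  0.24432908] [ 3.14130683e+00 -2.15165670e-03 -2.77746339e+00] [-0.58729751 -0.37410637 -2.96970293] [-0.00791532 -0.08349708  0.0206713 ]
[ 0.46452502 -0.14574479  0.24459604] [-3.14146510e+00 -1.75777914e-03 -2.77864784e+00] [-0.33952045  0.09798823 -2.39293552] [-0.02231413  0.05985538 -0.00678381]
[ 0.46472616 -0.14592593  0.24479077] [-3.14131521e+00 -1.36657312e-03 -2.77910136e+00] [-0.3120337  -0.07966222 -2.38174479] [-0.05431252 -0.03099374 -0.01244247]
[-0.18005335  0.34325429  0.22361277]
```

```bash
python3 -m inch '{"linear":[[-0.09,0.17,0],[-0.18,0.34,0.1],[-0.18,0.34,0.2],[-0.18,0.34,0.23],[-0.18,0.34,0.23]],"delta_rot":[[0,0,0],[0,0,0],[0,0,0],[0,0,0],[0,0,0]],"hand":[-1,-1,-1,-1,-1]}'
python3 - <<'E'
from h import *
for i in range(4): imaging.get_image("top")
s=monitor.sense();p=imaging.camera_params("wrist");im=imaging.get_image("wrist")[:,:,::-1]
cv2.imwrite("pics/w4.png",im);np.save("w4.npy",p,allow_pickle=True)
print(s["position"],s["orientation"],s["ft_force"])
u,v=px(p,(.474,-.069,.09)).astype(int);print(u,v,u-60,v-60)
cv2.imwrite("pics/m5.png",cv2.resize(np.clip(im[v-60:v+40,u-60:u+60]*1.4,0,255).astype(np.uint8),None,fx=6,fy=6,interpolation=cv2.INTER_CUBIC))
E
```

```text
time_s: 8.38
position: [0.4745, -0.0697, 0.1991]
orientation: [-3.141, -0.001, -2.779]
ft_force: [-0.2, -0.7, -2.8]
width: 0.0256
grip_force: 60.2
[ 0.47547605 -0.06889333  0.20015065] [-3.14111413e+00  1.74663813e-03 -2.77759620e+00] [-0.10652259  0.65261038 -2.87049702]
323 193 263 133
```

View pics/m5.png

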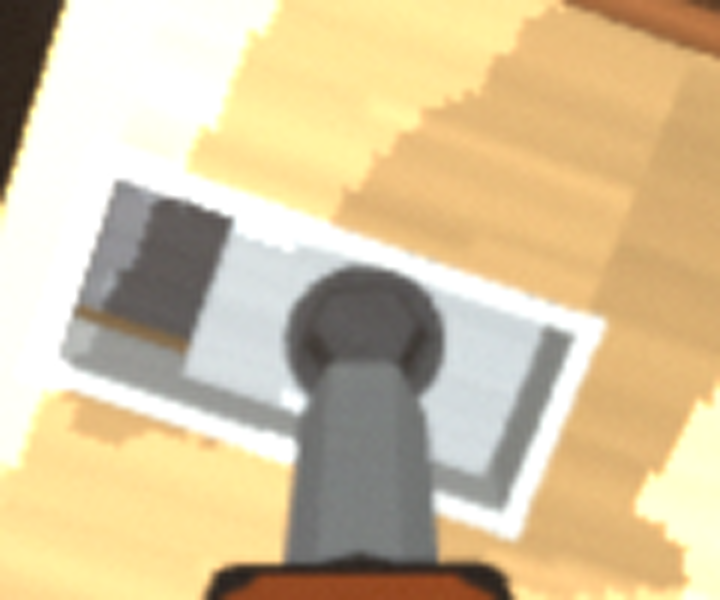

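Run:
```python
from h import *
p=np.load("w4.npy",allow_pickle=True).item();f=lambda a,b,z:at(p,263+a/6,133+b/6,z)
s=monitor.sense();R0=R.from_euler("xyz",s["orientation"])
b=f(364,341,.08);t=f(367,363,.1057);print("bolt",b,"tip rim",t,"tip c",t-R0.apply([.0045,0,0]),s["position"])
for e in((364,265,.08),(286,340,.08),(443,340,.08)):print(np.linalg.norm(f(*e)-b))
print("bolt-tip tool frame mm",R0.inv().apply(b-t)*1e3+[4.5,0,0], "bolt-tcp",R0.inv().apply(b-s["position"])*1e3, "slotc", [f(*q,.09) for q in[(118,182),(600,320),(512,535),(65,357)]])
```

```text
bolt [ 0.47383293 -0.06923202  0.08      ] tip rim [ 0.46926283 -0.07073143  0.1057    ] tip c [ 0.47346734 -0.06912767  0.10570748] [ 0.47537166 -0.06865524  0.20007358]
0.010951236774119124
0.010901337887688354
0.011040949852288732
bolt-tip tool frame mm [-0.26164226 -0.22126069 25.70801245] bolt-tcp [1.84296653e+00 3.99599394e-02 1.20070677e+02] slotc [array([ 0.4622478 , -0.10829062,  0.09      ]), array([ 0.45701382, -0.04186381,  0.09      ]), array([ 0.48997059, -0.04106197,  0.09      ]), array([ 0.48754736, -0.10722897,  0.09      ])]
```

```bash
python3 -m inch '{"linear":[[0,0,0.05],[0,0,0.1],[0,0,0.11],[0,0,0.11]],"delta_rot":[[0,0,0],[0,0,0],[0,0,0],[0,0,0]],"hand":[-1,-1,-1,-1]}'
python3 -m inch '{"linear":[[0,0,0.01],[0,0,0.02],[0,0,0.02]],"delta_rot":[[0,0,0],[0,0,0],[0,0,0]],"hand":[-1,-1,-1]}'
```

```text
time_s: 9.12
position: [0.4744, -0.0682, 0.1768]
orientation: [-3.142, -0.001, -2.776]
ft_force: [0.3, 0.3, -2.3]
width: 0.0256
grip_force: 60.2
time_s: 9.5
position: [0.4747, -0.0681, 0.1732]
orientation: [3.142, -0.0, -2.776]
ft_force: [0.2, 0.1, -3.6]
width: 0.0255
grip_force: 60.2
```

```bash
python3 -m inch '{"linear":[[0,0,0.007],[0,0,0.015],[0,0,0.015]],"delta_rot":[[0,0,0],[0,0,0],[0,0,0]],"hand":[-1,-1,-1]}'
```

```text
time_s: 9.88
position: [0.4748, -0.0681, 0.1703]
orientation: [-3.142, 0.0, -2.776]
ft_force: [-0.7, -0.4, -2.9]
width: 0.0249
grip_force: 60.3
```

```bash
python3 -m inch '{"linear":[[0,0,0.007],[0,0,0.015],[0,0,0.015]],"delta_rot":[[0,0,0],[0,0,0],[0,0,0]],"hand":[-1,-1,-1]}'
```

```text
time_s: 10.25
position: [0.4748, -0.0683, 0.1672]
orientation: [-3.141, 0.0, -2.776]
ft_force: [0.4, -1.1, -3.1]
width: 0.0251
grip_force: 60.3
```

```bash
python3 -m inch '{"linear":[[0,0,0.007],[0,0,0.015],[0,0,0.015]],"delta_rot":[[0,0,0],[0,0,0],[0,0,0]],"hand":[-1,-1,-1]}'
python3 -m inch '{"linear":[[0,0,0.005],[0,0,0.01],[0,0,0.01]],"delta_rot":[[0,0,0],[0,0,0],[0,0,0]],"hand":[-1,-1,-1]}'
```

```text
time_s: 10.62
position: [0.4748, -0.0683, 0.1642]
orientation: [-3.141, -0.0, -2.776]
ft_force: [0.9, -1.0, -3.4]
width: 0.0254
grip_force: 60.3
time_s: 11.0
position: [0.4749, -0.0683, 0.1623]
orientation: [-3.141, 0.0, -2.776]
ft_force: [0.8, -2.1, -2.0]
width: 0.0253
grip_force: 60.4
```

```bash
python3 -m inch '{"linear":[[0,-0.001,0],[0,-0.002,0],[0,-0.003,0],[0,-0.003,0]],"delta_rot":[[0,0,0.06],[0,0,0.12],[0,0,0.18],[0,0,0.18]],"hand":[-1,-1,-1,-1]}'
python3 - <<'E'
from plant import monitor;s=monitor.sense();print(s["ft_torque"],s["ft_force"])
E
```

```text
time_s: 11.5
position: [0.4748, -0.0685, 0.1622]
orientation: [3.141, -0.001, -3.058]
ft_force: [0.3, -1.0, -2.5]
width: 0.0254
grip_force: 60.3
[-0.29802862  0.00788599 -0.01253549] [ 0.29854482 -1.02099201 -2.49011948]
```

```bash
python3 -m inch '{"linear":[[0,-0.001,0],[0,-0.002,0],[0,-0.003,0],[0,-0.004,0],[0,-0.004,0]],"delta_rot":[[0,0,0.08],[0,0,0.16],[0,0,0.24],[0,0,0.32],[0,0,0.32]],"hand":[-1,-1,-1,-1,-1]}'
python3 - <<'E'
from plant import monitor;s=monitor.sense();print(s["ft_torque"],s["ft_force"])
E
python3 -m inch '{"linear":[[0,-0.001,0],[0,-0.002,0],[0,-0.003,0],[0,-0.004,0],[0,-0.004,0]],"delta_rot":[[0,0,0.08],[0,0,0.16],[0,0,0.24],[0,0,0.32],[0,0,0.32]],"hand":[-1,-1,-1,-1,-1]}'
python3 - <<'E'
from plant import monitor;s=monitor.sense();print(s["ft_torque"],s["ft_force"])
E
```

```text
time_s: 12.12
position: [0.4746, -0.0687, 0.1622]
orientation: [3.141, -0.002, 2.725]
ft_force: [0.2, -0.4, -0.7]
width: 0.0256
grip_force: 60.5
[ 0.09400971  0.24555504 -0.03947913] [ 0.18139481 -0.42558855 -0.71300734]
time_s: 12.75
position: [0.4743, -0.0688, 0.1622]
orientation: [3.141, -0.002, 2.223]
ft_force: [-0.8, 2.8, -0.4]
width: 0.0251
grip_force: 60.6
[0.68589114 0.31267313 0.0554332 ] [-0.83051441  2.83397847 -0.44533859]
```

```bash
python3 -m inch '{"linear":[[0.001,0,0],[0.001,0,0],[0.001,0,0],[0.001,0,0],[0.001,0,0]],"delta_rot":[[0,0,0.08],[0,0,0.16],[0,0,0.24],[0,0,0.32],[0,0,0.32]],"hand":[-1,-1,-1,-1,-1]}'
python3 - <<'E'
from plant import monitor;s=monitor.sense();print(s["ft_torque"],s["ft_force"])
E
```

```text
time_s: 13.38
position: [0.4741, -0.0686, 0.1621]
orientation: [-3.14, -0.002, 1.721]
ft_force: [-1.5, 3.4, -0.1]
width: 0.0255
grip_force: 60.6
[0.9827057  0.45660563 0.09154723] [-1.45920391  3.39725821 -0.10956892]
```

```bash
python3 -m inch '{"linear":[[0,0,0],[0,0,0],[0,0,0]],"delta_rot":[[0,0,0],[0,0,0],[0,0,0]],"hand":[0.3,0.3,0.3]}'
python3 -m inch '{"linear":[[0,0,0],[0,0,0],[0,0,0],[0,0,0],[0,0,0]],"delta_rot":[[0,0,-0.1],[0,0,-0.2],[0,0,-0.3],[0,0,-0.4],[0,0,-0.5]],"hand":[0.3,0.3,0.3,0.3,0.3]}'
python3 -m inch '{"linear":[[0,0,0],[0,0,0],[0,0,0],[0,0,0],[0,0,0]],"delta_rot":[[0,0,-0.1],[0,0,-0.2],[0,0,-0.3],[0,0,-0.4],[0,0,-0.5]],"hand":[0.3,0.3,0.3,0.3,0.3]}'
python3 -m inch '{"linear":[[0,0,0],[0,0,0]],"delta_rot":[[0,0,0],[0,0,0]],"hand":[0.3,0.3]}'
python3 - <<'E'
from h import *
s=monitor.sense();print(s["ft_torque"],s["ft_force"])
p=imaging.camera_params("wrist");im=imaging.get_image("wrist")[:,:,::-1]
cv2.imwrite("pics/w5.png",im);np.save("w5.npy",p,allow_pickle=True)
u,v=px(p,(.474,-.069,.178)).astype(int);print(u,v)
cv2.imwrite("pics/m6.png",cv2.resize(im[v-100:v+100,u-120:u+120],None,fx=3,fy=3,interpolation=cv2.INTER_CUBIC))
E
```

```text
time_s: 13.75
position: [0.475, -0.0707, 0.1626]
orientation: [3.141, 0.001, 1.717]
ft_force: [-0.0, 0.2, 0.6]
width: 0.0556
grip_force: 0.0
time_s: 14.38
position: [0.4748, -0.0705, 0.1624]
orientation: [-3.142, 0.001, 2.507]
ft_force: [-0.9, -0.5, -0.0]
width: 0.0555
grip_force: 0.0
time_s: 15.0
position: [0.4748, -0.0705, 0.1624]
orientation: [-3.141, 0.001, -2.991]
ft_force: [-0.7, -0.1, 0.4]
width: 0.0552
grip_force: 0.0
time_s: 15.25
position: [0.4746, -0.0703, 0.1623]
orientation: [-3.141, 0.0, -2.998]
ft_force: [0.0, -0.1, 0.3]
width: 0.0553
grip_force: 0.0
[-0.00288812 -0.00527854 -0.00877354] [ 0.00326225 -0.13098922  0.34344585]
328 279
```

View pics/m6.png

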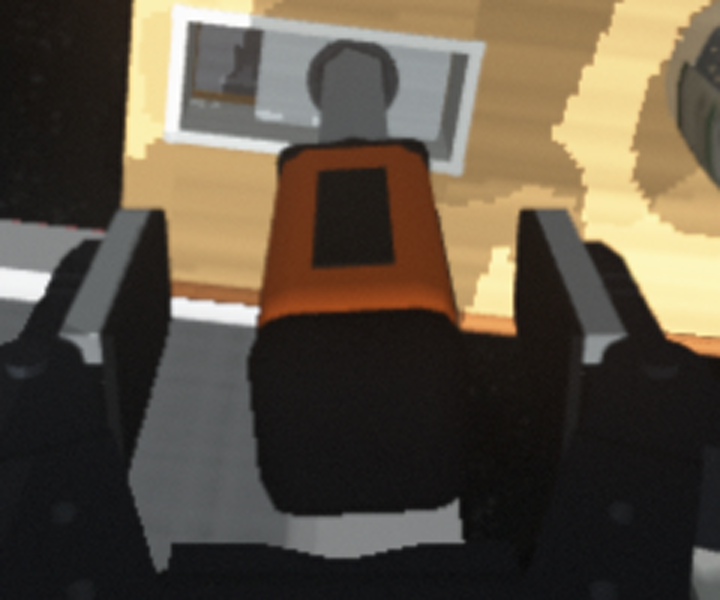

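```bash
python3 -m inch '{"linear":[[0,0.008,0],[0,0.008,0],[0,0.008,0],[0,0.008,0],[0,0.008,0]],"delta_rot":[[0,0,0],[0,0,0],[0,0,0],[0,0,0],[0,0,0]],"hand":[0.3,-0.5,-1,-1,-1]}'
python3 -m inch '{"linear":[[0,0,0],[0,0,0]],"delta_rot":[[0,0,0],[0,0,0]],"hand":[-1,-1]}'
python3 -m inch '{"linear":[[0,0,0],[0,0,0],[0,0,0],[0,0,0],[0,0,0]],"delta_rot":[[0,0,0.08],[0,0,0.16],[0,0,0.24],[0,0,0.32],[0,0,0.32]],"hand":[-1,-1,-1,-1,-1]}'
python3 - <<'E'
from plant import monitor;s=monitor.sense();print(s["ft_torque"],s["ft_force"])
E
```

```text
time_s: 15.92
position: [0.4744, -0.0683, 0.1624]
orientation: [3.141, -0.0, -2.996]
ft_force: [-0.6, 1.1, 2.4]
width: 0.0253
grip_force: 58.2
time_s: 16.18
position: [0.4744, -0.0682, 0.1624]
orientation: [3.141, 0.0, -2.996]
ft_force: [-0.2, 1.7, 2.4]
width: 0.0255
grip_force: 58.4
time_s: 16.8
position: [0.4744, -0.0681, 0.1624]
orientation: [3.141, -0.0, 2.786]
ft_force: [-1.6, 1.9, 3.7]
width: 0.0253
grip_force: 58.4
[0.39288692 0.36308578 0.00224284] [-1.58186505  1.89542124  3.70747685]
```

```bash
cat > chk.py <<'E'
import sys,numpy as np
from plant import monitor, imaging
q=[]
for _ in range(3):
    s=monitor.sense();q.append(np.r_[s["ft_torque"],s["ft_force"],s["orientation"][2]]);imaging.get_image("top")
q=np.mean(q,0);print(s["time_s"],"tz",q[2].round(3),"F",q[3:6].round(1),"yaw",np.degrees(q[6]).round(2))
sys.exit(q[2]>0.085)
E
python3 chk.py && python3 -m inch '{"linear":[[0,0,0],[0,0,0],[0,0,0]],"delta_rot":[[0,0,0.06],[0,0,0.12],[0,0,0.12]],"hand":[-1,-1,-1]}' >/dev/null && python3 chk.py && python3 -m inch '{"linear":[[0,0,0],[0,0,0],[0,0,0],[0,0,0]],"delta_rot":[[0,0,0.05],[0,0,0.1],[0,0,0.16],[0,0,0.16]],"hand":[-1,-1,-1,-1]}' >/dev/null && python3 chk.py && python3 -m inch '{"linear":[[0,0,0],[0,0,0],[0,0,0]],"delta_rot":[[0,0,0.04],[0,0,0.08],[0,0,0.08]],"hand":[-1,-1,-1]}' >/dev/null && python3 chk.py
```

```text
16.9 tz 0.018 F [-1.3  1.7  3.8] yaw 159.66False
```

```bash
sed -i 's/sys.exit(.*/sys.exit(int(q[2]>0.085))/' chk.py
python3 chk.py && python3 -m inch '{"linear":[[0,0,0],[0,0,0],[0,0,0]],"delta_rot":[[0,0,0.06],[0,0,0.12],[0,0,0.12]],"hand":[-1,-1,-1]}' >/dev/null && python3 chk.py && python3 -m inch '{"linear":[[0,0,0],[0,0,0],[0,0,0],[0,0,0]],"delta_rot":[[0,0,0.05],[0,0,0.1],[0,0,0.16],[0,0,0.16]],"hand":[-1,-1,-1,-1]}' >/dev/null && python3 chk.py && python3 -m inch '{"linear":[[0,0,0],[0,0,0],[0,0,0]],"delta_rot":[[0,0,0.04],[0,0,0.08],[0,0,0.08]],"hand":[-1,-1,-1]}' >/dev/null && python3 chk.py
```

```text
17.05 tz -0.005 F [-1.1  1.7  3.8] yaw 159.62
17.575 tz -0.032 F [-1.3  2.6  4.7] yaw 148.85
18.225 tz 0.023 F [-1.   2.2  5.1] yaw 134.4
18.75 tz 0.008 F [-1.3  2.7  5.3] yaw 127.21
```

```bash
cat > c.py <<'E'
import sys,numpy as np
from plant import monitor, imaging
q=[]
for i in range(2):
    if i: imaging.get_image("top")
    s=monitor.sense();q.append(np.r_[s["ft_torque"],s["ft_force"],s["orientation"][2]])
q=np.mean(q,0);print(round(s["time_s"],2),"tz",q[2].round(3),"F",q[3:6].round(1),"yaw",np.degrees(q[6]).round(2))
sys.exit(int(q[2]>0.06))
E
python3 -m inch '{"linear":[[0,0,0],[0,0,0],[0,0,0]],"delta_rot":[[0,0,0.03],[0,0,0.06],[0,0,0.06]],"hand":[-1,-1,-1]}' >/dev/null && python3 c.py &&
python3 -m inch '{"linear":[[0,0,0],[0,0,0]],"delta_rot":[[0,0,0.008],[0,0,0.008]],"hand":[-1,-1]}' >/dev/null && python3 c.py &&
python3 -m inch '{"linear":[[0,0,0],[0,0,0]],"delta_rot":[[0,0,0.008],[0,0,0.008]],"hand":[-1,-1]}' >/dev/null && python3 c.py &&
python3 -m inch '{"linear":[[0,0,0],[0,0,0]],"delta_rot":[[0,0,0.008],[0,0,0.008]],"hand":[-1,-1]}' >/dev/null && python3 c.py &&
python3 -m inch '{"linear":[[0,0,0],[0,0,0]],"delta_rot":[[0,0,0.008],[0,0,0.008]],"hand":[-1,-1]}' >/dev/null && python3 c.py &&
python3 -m inch '{"linear":[[0,0,0],[0,0,0]],"delta_rot":[[0,0,0.008],[0,0,0.008]],"hand":[-1,-1]}' >/dev/null && python3 c.py &&
python3 -m inch '{"linear":[[0,0,0],[0,0,0]],"delta_rot":[[0,0,0.008],[0,0,0.008]],"hand":[-1,-1]}' >/dev/null && python3 c.py &&
python3 -m inch '{"linear":[[0,0,0],[0,0,0]],"delta_rot":[[0,0,0.008],[0,0,0.008]],"hand":[-1,-1]}' >/dev/null && python3 c.py &&
python3 -m inch '{"linear":[[0,0,0],[0,0,0]],"delta_rot":[[0,0,0.008],[0,0,0.008]],"hand":[-1,-1]}' >/dev/null && python3 c.py &&
python3 -m inch '{"linear":[[0,0,0],[0,0,0]],"delta_rot":[[0,0,0.008],[0,0,0.008]],"hand":[-1,-1]}' >/dev/null && python3 c.py &&
python3 -m inch '{"linear":[[0,0,0],[0,0,0]],"delta_rot":[[0,0,0.008],[0,0,0.008]],"hand":[-1,-1]}' >/dev/null && python3 c.py &&
python3 -m inch '{"linear":[[0,0,0],[0,0,0]],"delta_rot":[[0,0,0.008],[0,0,0.008]],"hand":[-1,-1]}' >/dev/null && python3 c.py
```

```text
19.23 tz 0.008 F [-1.2  2.3  5.4] yaw 121.81
19.52 tz 0.011 F [-1.   2.4  5.3] yaw 121.1
19.82 tz 0.04 F [-1.4  2.8  5.1] yaw 120.38
20.12 tz 0.061 F [-0.5  2.2  5.2] yaw 119.66
```

```bash
python3 chk.py; sed -i 's/>0.06/>0.075/' c.py
python3 -m inch '{"linear":[[0,0,0],[0,0,0]],"delta_rot":[[0,0,0.006],[0,0,0.006]],"hand":[-1,-1]}' >/dev/null && python3 chk.py &&
python3 -m inch '{"linear":[[0,0,0],[0,0,0]],"delta_rot":[[0,0,0.008],[0,0,0.008]],"hand":[-1,-1]}' >/dev/null && python3 c.py &&
python3 -m inch '{"linear":[[0,0,0],[0,0,0]],"delta_rot":[[0,0,0.008],[0,0,0.008]],"hand":[-1,-1]}' >/dev/null && python3 c.py &&
python3 -m inch '{"linear":[[0,0,0],[0,0,0]],"delta_rot":[[0,0,0.008],[0,0,0.008]],"hand":[-1,-1]}' >/dev/null && python3 c.py &&
python3 -m inch '{"linear":[[0,0,0],[0,0,0]],"delta_rot":[[0,0,0.008],[0,0,0.008]],"hand":[-1,-1]}' >/dev/null && python3 c.py &&
python3 -m inch '{"linear":[[0,0,0],[0,0,0]],"delta_rot":[[0,0,0.008],[0,0,0.008]],"hand":[-1,-1]}' >/dev/null && python3 c.py &&
python3 -m inch '{"linear":[[0,0,0],[0,0,0]],"delta_rot":[[0,0,0.008],[0,0,0.008]],"hand":[-1,-1]}' >/dev/null && python3 c.py &&
python3 -m inch '{"linear":[[0,0,0],[0,0,0]],"delta_rot":[[0,0,0.008],[0,0,0.008]],"hand":[-1,-1]}' >/dev/null && python3 c.py &&
python3 -m inch '{"linear":[[0,0,0],[0,0,0]],"delta_rot":[[0,0,0.008],[0,0,0.008]],"hand":[-1,-1]}' >/dev/null && python3 c.py &&
python3 -m inch '{"linear":[[0,0,0],[0,0,0]],"delta_rot":[[0,0,0.008],[0,0,0.008]],"hand":[-1,-1]}' >/dev/null && python3 c.py &&
python3 -m inch '{"linear":[[0,0,0],[0,0,0]],"delta_rot":[[0,0,0.008],[0,0,0.008]],"hand":[-1,-1]}' >/dev/null && python3 c.py &&
python3 -m inch '{"linear":[[0,0,0],[0,0,0]],"delta_rot":[[0,0,0.008],[0,0,0.008]],"hand":[-1,-1]}' >/dev/null && python3 c.py &&
python3 -m inch '{"linear":[[0,0,0],[0,0,0]],"delta_rot":[[0,0,0.008],[0,0,0.008]],"hand":[-1,-1]}' >/dev/null && python3 c.py
```

```text
20.225 tz 0.032 F [-1.3  2.8  5.1] yaw 119.66
20.625 tz 0.032 F [-1.2  2.4  5.4] yaw 119.12
20.98 tz 0.063 F [-2.   2.9  5.1] yaw 118.4
21.27 tz 0.029 F [-0.9  2.5  4.8] yaw 117.68
21.57 tz 0.044 F [-2.   2.6  5.1] yaw 116.96
21.88 tz 0.048 F [-1.1  2.9  5.2] yaw 116.24
22.18 tz 0.005 F [-1.5  2.2  5.4] yaw 115.52
22.48 tz 0.045 F [-1.7  2.2  4.8] yaw 114.8
22.77 tz 0.038 F [-0.9  2.3  5.2] yaw 114.08
23.07 tz -0.019 F [-1.5  2.1  5.2] yaw 113.36
23.38 tz 0.025 F [-1.4  1.9  4.9] yaw 112.65
23.68 tz 0.019 F [-1.   3.2  5.4] yaw 111.93
23.98 tz 0.057 F [-1.7  3.4  5.5] yaw 111.21
24.27 tz -0.003 F [-2.   2.   4.4] yaw 110.48
```

```bash
python3 -m inch '{"linear":[[0,0,0],[0,0,0]],"delta_rot":[[0,0,0.008],[0,0,0.008]],"hand":[-1,-1]}' >/dev/null && python3 c.py &&
python3 -m inch '{"linear":[[0,0,0],[0,0,0]],"delta_rot":[[0,0,0.008],[0,0,0.008]],"hand":[-1,-1]}' >/dev/null && python3 c.py &&
python3 -m inch '{"linear":[[0,0,0],[0,0,0]],"delta_rot":[[0,0,0.008],[0,0,0.008]],"hand":[-1,-1]}' >/dev/null && python3 c.py &&
python3 -m inch '{"linear":[[0,0,0],[0,0,0]],"delta_rot":[[0,0,0.008],[0,0,0.008]],"hand":[-1,-1]}' >/dev/null && python3 c.py &&
python3 -m inch '{"linear":[[0,0,0],[0,0,0]],"delta_rot":[[0,0,0.008],[0,0,0.008]],"hand":[-1,-1]}' >/dev/null && python3 c.py &&
python3 -m inch '{"linear":[[0,0,0],[0,0,0]],"delta_rot":[[0,0,0.008],[0,0,0.008]],"hand":[-1,-1]}' >/dev/null && python3 c.py &&
python3 -m inch '{"linear":[[0,0,0],[0,0,0]],"delta_rot":[[0,0,0.008],[0,0,0.008]],"hand":[-1,-1]}' >/dev/null && python3 c.py &&
python3 -m inch '{"linear":[[0,0,0],[0,0,0]],"delta_rot":[[0,0,0.008],[0,0,0.008]],"hand":[-1,-1]}' >/dev/null && python3 c.py &&
python3 -m inch '{"linear":[[0,0,0],[0,0,0]],"delta_rot":[[0,0,0.008],[0,0,0.008]],"hand":[-1,-1]}' >/dev/null && python3 c.py &&
python3 -m inch '{"linear":[[0,0,0],[0,0,0]],"delta_rot":[[0,0,0.008],[0,0,0.008]],"hand":[-1,-1]}' >/dev/null && python3 c.py &&
python3 -m inch '{"linear":[[0,0,0],[0,0,0]],"delta_rot":[[0,0,0.008],[0,0,0.008]],"hand":[-1,-1]}' >/dev/null && python3 c.py &&
python3 -m inch '{"linear":[[0,0,0],[0,0,0]],"delta_rot":[[0,0,0.008],[0,0,0.008]],"hand":[-1,-1]}' >/dev/null && python3 c.py &&
python3 -m inch '{"linear":[[0,0,0],[0,0,0]],"delta_rot":[[0,0,0.008],[0,0,0.008]],"hand":[-1,-1]}' >/dev/null && python3 c.py &&
python3 -m inch '{"linear":[[0,0,0],[0,0,0]],"delta_rot":[[0,0,0.008],[0,0,0.008]],"hand":[-1,-1]}' >/dev/null && python3 c.py &&
python3 -m inch '{"linear":[[0,0,0],[0,0,0]],"delta_rot":[[0,0,0.008],[0,0,0.008]],"hand":[-1,-1]}' >/dev/null && python3 c.py &&
python3 -m inch '{"linear":[[0,0,0],[0,0,0]],"delta_rot":[[0,0,0.008],[0,0,0.008]],"hand":[-1,-1]}' >/dev/null && python3 c.py
```

```text
24.57 tz 0.036 F [-1.3  2.6  4.8] yaw 109.76
24.88 tz 0.031 F [-1.5  3.1  5. ] yaw 109.05
25.18 tz 0.045 F [-1.2  1.7  5.1] yaw 108.32
25.48 tz 0.063 F [-0.7  2.4  5.3] yaw 107.61
25.77 tz 0.032 F [-1.4  2.8  5.3] yaw 106.89
26.07 tz 0.038 F [-1.9  2.6  4.9] yaw 106.16
26.38 tz 0.065 F [-1.6  3.   5.5] yaw 105.44
26.68 tz 0.069 F [-1.3  2.3  4.4] yaw 104.72
26.98 tz 0.064 F [-1.1  3.5  5.9] yaw 104.0
27.27 tz 0.043 F [-0.9  3.   5.4] yaw 103.29
27.57 tz 0.012 F [-0.6  2.5  5.6] yaw 102.57
27.88 tz 0.028 F [-1.4  2.9  5. ] yaw 101.84
28.18 tz 0.027 F [-1.3  2.8  5.2] yaw 101.12
28.48 tz 0.02 F [-1.3  3.1  5.3] yaw 100.4
28.77 tz 0.001 F [-0.8  2.5  4.8] yaw 99.69
29.07 tz 0.023 F [-1.6  2.3  5.2] yaw 98.97
```

```bash
python3 -m inch '{"linear":[[0,0,0],[0,0,0]],"delta_rot":[[0,0,0.008],[0,0,0.008]],"hand":[-1,-1]}' >/dev/null && python3 c.py &&
python3 -m inch '{"linear":[[0,0,0],[0,0,0]],"delta_rot":[[0,0,0.008],[0,0,0.008]],"hand":[-1,-1]}' >/dev/null && python3 c.py &&
python3 -m inch '{"linear":[[0,0,0],[0,0,0]],"delta_rot":[[0,0,0.008],[0,0,0.008]],"hand":[-1,-1]}' >/dev/null && python3 c.py &&
python3 -m inch '{"linear":[[0,0,0],[0,0,0]],"delta_rot":[[0,0,0.008],[0,0,0.008]],"hand":[-1,-1]}' >/dev/null && python3 c.py &&
python3 -m inch '{"linear":[[0,0,0],[0,0,0]],"delta_rot":[[0,0,0.008],[0,0,0.008]],"hand":[-1,-1]}' >/dev/null && python3 c.py &&
python3 -m inch '{"linear":[[0,0,0],[0,0,0]],"delta_rot":[[0,0,0.008],[0,0,0.008]],"hand":[-1,-1]}' >/dev/null && python3 c.py &&
python3 -m inch '{"linear":[[0,0,0],[0,0,0]],"delta_rot":[[0,0,0.008],[0,0,0.008]],"hand":[-1,-1]}' >/dev/null && python3 c.py &&
python3 -m inch '{"linear":[[0,0,0],[0,0,0]],"delta_rot":[[0,0,0.008],[0,0,0.008]],"hand":[-1,-1]}' >/dev/null && python3 c.py &&
python3 -m inch '{"linear":[[0,0,0],[0,0,0]],"delta_rot":[[0,0,0.008],[0,0,0.008]],"hand":[-1,-1]}' >/dev/null && python3 c.py &&
python3 -m inch '{"linear":[[0,0,0],[0,0,0]],"delta_rot":[[0,0,0.008],[0,0,0.008]],"hand":[-1,-1]}' >/dev/null && python3 c.py &&
python3 -m inch '{"linear":[[0,0,0],[0,0,0]],"delta_rot":[[0,0,0.008],[0,0,0.008]],"hand":[-1,-1]}' >/dev/null && python3 c.py &&
python3 -m inch '{"linear":[[0,0,0],[0,0,0]],"delta_rot":[[0,0,0.008],[0,0,0.008]],"hand":[-1,-1]}' >/dev/null && python3 c.py &&
python3 -m inch '{"linear":[[0,0,0],[0,0,0]],"delta_rot":[[0,0,0.008],[0,0,0.008]],"hand":[-1,-1]}' >/dev/null && python3 c.py &&
python3 -m inch '{"linear":[[0,0,0],[0,0,0]],"delta_rot":[[0,0,0.008],[0,0,0.008]],"hand":[-1,-1]}' >/dev/null && python3 c.py &&
python3 -m inch '{"linear":[[0,0,0],[0,0,0]],"delta_rot":[[0,0,0.008],[0,0,0.008]],"hand":[-1,-1]}' >/dev/null && python3 c.py &&
python3 -m inch '{"linear":[[0,0,0],[0,0,0]],"delta_rot":[[0,0,0.008],[0,0,0.008]],"hand":[-1,-1]}' >/dev/null && python3 c.py
```

```text
29.38 tz 0.036 F [-1.5  3.   5.5] yaw 98.25
29.68 tz 0.016 F [-1.2  2.9  5. ] yaw 97.53
29.98 tz 0.057 F [-0.8  3.4  5.3] yaw 96.81
30.27 tz 0.008 F [-0.8  3.2  5.1] yaw 96.09
30.57 tz 0.056 F [-1.2  2.4  5.4] yaw 95.37
30.88 tz 0.03 F [-1.5  3.   4.7] yaw 94.65
31.18 tz 0.053 F [-1.3  2.6  4.9] yaw 93.94
31.48 tz 0.094 F [-0.6  3.   5.1] yaw 93.23
```

```bash
python3 chk.py; python3 -m inch '{"linear":[[0,0,0],[0,0,0]],"delta_rot":[[0,0,0.004],[0,0,0.004]],"hand":[-1,-1]}' >/dev/null; python3 chk.py
```

```text
31.575 tz 0.096 F [-0.6  3.3  5.4] yaw 93.23
31.975 tz 0.107 F [-0.9  2.7  5.2] yaw 92.87
```

```bash
python3 -m inch '{"linear":[[0,0,0],[0,0,0]],"delta_rot":[[0,0,0.005],[0,0,0.005]],"hand":[-1,-1]}' >/dev/null; python3 chk.py;python3 chk.py
```

```text
32.375 tz 0.105 F [-0.8  3.   5.2] yaw 92.43
32.525 tz 0.127 F [-1.3  2.5  5.3] yaw 92.43
```

```bash
python3 -m inch '{"linear":[[0,0,0],[0,0,0],[0,0,0]],"delta_rot":[[0,0,-0.02],[0,0,-0.045],[0,0,-0.045]],"hand":[-1,-1,-1]}'; python3 chk.py
python3 -m inch '{"linear":[[0,0,-0.01],[0,0,-0.025],[0,0,-0.025]],"delta_rot":[[0,0,0],[0,0,0],[0,0,0]],"hand":[-1,-1,-1]}'; python3 chk.py
```

```text
time_s: 32.95
position: [0.4745, -0.068, 0.1624]
orientation: [3.141, -0.001, 1.682]
ft_force: [-1.1, 3.0, 5.5]
width: 0.0254
grip_force: 58.3
33.05 tz 0.023 F [-1.2  3.3  5. ] yaw 96.38
time_s: 33.48
position: [0.4741, -0.0681, 0.1669]
orientation: [-3.141, -0.0, 1.682]
ft_force: [1.7, 2.8, -5.4]
width: 0.0253
grip_force: 58.2
33.575 tz -0.005 F [ 1.5  2.7 -5.8] yaw 96.38
```

```bash
python3 -m inch '{"linear":[[0,0,-0.03],[0,0,-0.06],[0,0,-0.15],[0,0,-0.3],[0,0,-0.4]],"delta_rot":[[0,0,0],[0,0,0],[0,0,0],[0,0,0],[0,0,0]],"hand":[-1,-1,-1,-1,-1]}'
python3 -m inch '{"linear":[[0,0,0],[0,0,0],[0,0,0],[0,0,0],[0,0,0]],"delta_rot":[[0,0,-0.1],[0,0,-0.2],[0,0,-0.3],[0,0,-0.4],[0,0,-0.5]],"hand":[-1,-1,-1,-1,-1]}'
python3 -m inch '{"linear":[[0,0,0],[0,0,0],[0,0,0],[0,0,0],[0,0,0]],"delta_rot":[[0,0,-0.1],[0,0,-0.2],[0,0,-0.3],[0,0,-0.38],[0,0,-0.38]],"hand":[-1,-1,-1,-1,-1]}'
python3 - <<'E'
from h import *
for i in range(3):imaging.get_image("top")
s=monitor.sense();print(s["position"],s["orientation"],s["ft_force"],s["width"])
R0=R.from_euler("xyz",s["orientation"]);d=np.array([.478,-.3068,.22])-s["position"];print(R0.inv().apply(d)/.2)
E
```

```text
time_s: 34.25
position: [0.4744, -0.0708, 0.2486]
orientation: [3.141, 0.002, 1.68]
ft_force: [-0.4, 0.1, -3.4]
width: 0.0259
grip_force: 58.8
time_s: 34.88
position: [0.4738, -0.0706, 0.2475]
orientation: [-3.14, 0.0, 2.47]
ft_force: [-0.5, 0.1, -3.1]
width: 0.0259
grip_force: 58.8
time_s: 35.5
position: [0.4739, -0.0702, 0.2475]
orientation: [-3.14, -0.0, 3.061]
ft_force: [-0.6, -0.6, -2.5]
width: 0.0256
grip_force: 58.8
[ 0.47419304 -0.06920874  0.2474025 ] [-3.14122465e+00 -9.82405115e-05  3.06172800e+00] [-0.17182299  0.0743387  -2.56163906] 0.0254308307976823
[-0.11376246 -1.18260063  0.13743655]
```

```bash
python3 -m inch '{"linear":[[-0.02,-0.2,0],[-0.04,-0.4,0],[-0.06,-0.6,0],[-0.08,-0.8,0]],"delta_rot":[[0,0,0],[0,0,0],[0,0,0],[0,0,0]],"hand":[-1,-1,-1,-1]}'
python3 -m inch '{"linear":[[-0.02,-0.2,0],[-0.034,-0.383,0],[-0.034,-0.383,0.15],[-0.034,-0.383,0.35],[-0.034,-0.383,0.36]],"delta_rot":[[0,0,0],[0,0,0],[0,0,0],[0,0,0],[0,0,0]],"hand":[-1,-1,-1,-1,-1]}'
python3 - <<'E'
from h import *
for i in range(5):imaging.get_image("top")
s=monitor.sense();p=imaging.camera_params("wrist");im=imaging.get_image("wrist")[:,:,::-1]
np.save("w6.npy",p,allow_pickle=True);print(s["position"],s["orientation"])
u,v=px(p,(.478,-.3068,.06)).astype(int);print(u,v,u-60,v-60)
cv2.imwrite("pics/w6.png",im)
cv2.imwrite("pics/m7.png",cv2.resize(np.clip(im[v-60:v+40,u-60:u+60]*1.4,0,255).astype(np.uint8),None,fx=6,fy=6,interpolation=cv2.INTER_CUBIC))
E
```

```text
time_s: 36.15
position: [0.4781, -0.2302, 0.2472]
orientation: [-3.141, -0.001, 3.064]
ft_force: [0.6, 0.2, -2.2]
width: 0.0257
grip_force: 58.9
time_s: 36.78
position: [0.4764, -0.3041, 0.1721]
orientation: [3.139, -0.008, 3.064]
ft_force: [0.7, 0.1, -2.7]
width: 0.0257
grip_force: 59.0
[ 0.48012102 -0.30691275  0.17721875] [-3.14019029  0.00314518  3.06447343]
323 189 263 129
```

View pics/m7.png

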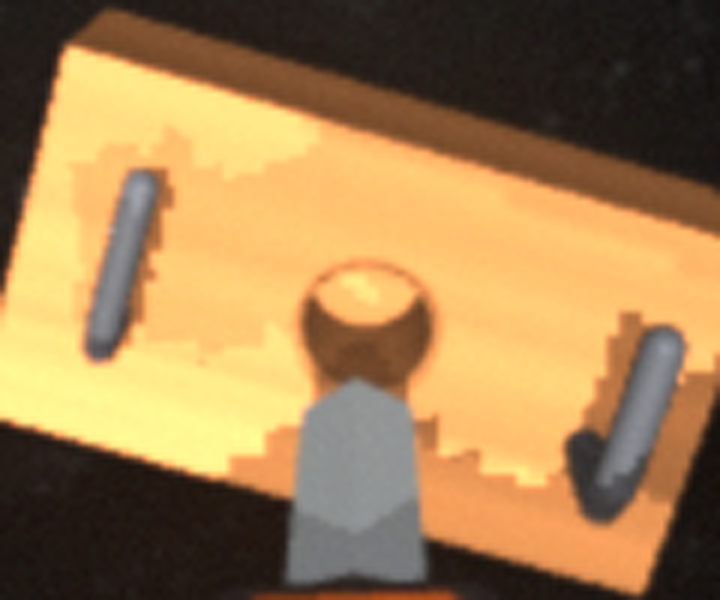

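Run:
```python
from h import *
p=np.load("w6.npy",allow_pickle=True).item();f=lambda a,b,z:at(p,263+a/6,129+b/6,z)
s=monitor.sense();R0=R.from_euler("xyz",s["orientation"])
h=f(368,325,.046);print(h,[np.linalg.norm(f(*e,.046)-h) for e in((300,325),(435,325),(368,260))],s["position"])
for z in(.079,.081,.083):
    t=f(358,380,z);print("hole-tip",R0.inv().apply(h-t)*1e3+[4.5,0,0],"tip-tcp",R0.inv().apply(t-s["position"])*1e3-[4.5,0,0])
```

```text
[ 0.47666057 -0.30616438  0.046     ] [np.float64(0.009842012462437412), np.float64(0.009696688356147799), np.float64(0.009658167380112291)] [ 0.48002518 -0.3068132   0.17710395]
hole-tip [ 2.70857301  1.52504554 33.00385502] tip-tcp [ 1.09848921 -0.98046559 98.08846393]
hole-tip [ 2.09486417  1.53067123 35.00574329] tip-tcp [ 1.71219804 -0.98609128 96.08657566]
hole-tip [ 1.48115533  1.53629692 37.00763156] tip-tcp [ 2.32590688 -0.99171697 94.08468739]
```

```bash
python3 -m inch '{"linear":[[0.01,0.008,0],[0.01,0.008,0.08],[0.01,0.008,0.16],[0.01,0.008,0.2],[0.01,0.008,0.2]],"delta_rot":[[0,0,0],[0,0,0],[0,0,0],[0,0,0],[0,0,0]],"hand":[-1,-1,-1,-1,-1]}'
python3 chk.py
python3 -m inch '{"linear":[[0,0,0.04],[0,0,0.08],[0,0,0.12],[0,0,0.12]],"delta_rot":[[0,0,0],[0,0,0],[0,0,0],[0,0,0]],"hand":[-1,-1,-1,-1]}'
python3 chk.py
```

```text
time_s: 37.7
position: [0.4763, -0.3042, 0.1341]
orientation: [-3.141, -0.002, 3.064]
ft_force: [-0.9, -0.3, -3.2]
width: 0.0258
grip_force: 59.1
37.8 tz 0.007 F [-0.6 -0.1 -2.5] yaw 175.55
time_s: 38.35
position: [0.4766, -0.3042, 0.1104]
orientation: [-3.142, -0.001, 3.064]
ft_force: [0.2, -0.5, -3.4]
width: 0.0257
grip_force: 59.1
38.45 tz 0.011 F [ 0.3 -0.5 -2.7] yaw 175.56
```

```bash
python3 -m inch '{"linear":[[0,0,0.01],[0,0,0.022],[0,0,0.022]],"delta_rot":[[0,0,0],[0,0,0],[0,0,0]],"hand":[-1,-1,-1]}'
python3 chk.py
python3 -m inch '{"linear":[[0,0,0.004],[0,0,0.008],[0,0,0.008]],"delta_rot":[[0,0,0],[0,0,0],[0,0,0]],"hand":[-1,-1,-1]}'
python3 chk.py
```

```text
time_s: 38.88
position: [0.4768, -0.3042, 0.1066]
orientation: [3.141, -0.0, 3.064]
ft_force: [0.4, 0.3, -2.1]
width: 0.0258
grip_force: 59.1
38.975 tz -0.008 F [ 0.2 -0.3 -2.9] yaw 175.57
time_s: 39.4
position: [0.4769, -0.3043, 0.1052]
orientation: [3.142, -0.0, 3.064]
ft_force: [-0.0, 0.4, -2.3]
width: 0.0252
grip_force: 59.1
39.5 tz 0.006 F [ 0.2  0.2 -2. ] yaw 175.56
```

Within about 1 mm of the bottom; open and withdraw.

```bash
python3 -m inch '{"linear":[[0,0,0.005],[0,0,0.005],[0,0,0.005],[0,0,0.005],[0,0,0.005]],"delta_rot":[[0,0,0],[0,0,0],[0,0,0],[0,0,0],[0,0,0]],"hand":[-1,-0.2,0.2,0.6,1]}'
python3 -m inch '{"linear":[[0,0,0],[0,0,0]],"delta_rot":[[0,0,0],[0,0,0]],"hand":[1,1]}'
python3 -m inch '{"linear":[[0,0,-0.1],[0,0,-0.25],[0,0,-0.5],[0,0,-0.8],[0,0,-0.8]],"delta_rot":[[0,0,0],[0,0,0],[0,0,0],[0,0,0],[0,0,0]],"hand":[1,1,1,1,1]}'
python3 - <<'E'
from h import *
for i in range(4):imaging.get_image("top")
p=imaging.camera_params("wrist");im=imaging.get_image("wrist")
g=cv2.cvtColor(im,cv2.COLOR_RGB2HSV);cv2.imwrite("pics/w7.png",im[:,:,::-1])
S=imaging.camera_params("scene");T=imaging.camera_params("top")
o=[]
for n,P in(("scene",S),("top",T)):
    I=imaging.get_image(n);H=cv2.cvtColor(I,cv2.COLOR_RGB2HSV);m=cv2.inRange(H,(3,190,110),(14,255,255))
    u,v=px(P,(.478,-.306,.12)).astype(int);w=np.zeros_like(m);w[v-18:v+10,u-12:u+12]=m[v-18:v+10,u-12:u+12]
    ys,xs=np.nonzero(w);print(n,(u,v),len(xs),xs.mean(),ys.mean())
s=monitor.sense();print(s["position"],s["ft_force"],s["width"])
# handle in wrist: expected corner pixels, dark/orange extents
for z in(.088,.152):
    print(z,px(p,(.478,-.306,z)).round(1))
m=cv2.inRange(g,(3,190,90),(14,255,255));n,l,st,c=cv2.connectedComponentsWithStats(m)
for i in range(1,n):
    if st[i][4]>40:print(st[i],c[i].round(1))
E
```

```text
time_s: 40.17
position: [0.477, -0.3045, 0.1044]
orientation: [-3.141, 0.0, 3.064]
ft_force: [-0.4, -0.2, -0.6]
width: 0.0838
grip_force: 0.0
time_s: 40.42
position: [0.4769, -0.3044, 0.1043]
orientation: [3.142, -0.0, 3.064]
ft_force: [1.3, 0.5, 0.3]
width: 0.0853
grip_force: 0.0
time_s: 41.05
position: [0.4795, -0.3078, 0.2709]
orientation: [-3.138, 0.011, 3.063]
ft_force: [-0.1, 0.3, 0.0]
width: 0.0853
grip_force: 0.0
scene (np.int64(416), np.int64(224)) 47 415.25531914893617 227.61702127659575
top (np.int64(406), np.int64(221)) 29 405.9655172413793 224.6206896551724
[ 0.47611367 -0.30373065  0.26297522] [-0.15534922  0.55412846  0.04341293] 0.0854249405590531
0.088 [321.  177.2]
0.152 [320.9 196.6]
[307 166  28  15 225] [320.7 173.2]
```

```bash
python3 -c "
from plant import order
print(order.close_job())"
```

```text
the job is handed in; nothing more can be done
None
```

The job is handed in and no verdict was returned. The bolt was turned clockwise until the wrist torque rose to about 0.12 N m, which I took as snug. The key is back in its stand hole, released, and looks upright in the wrist camera.

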